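# Half-open the self-closing cover of a shielded vial block

## Robot

A 7-joint arm with a two-finger parallel gripper is mounted at the origin on the work surface. World frame = base frame: x ahead of the robot, y to its left, z up, the work surface at z = 0. Lengths are in mm, angles in rad, forces in N, time in s.
With the tool pointing down it reaches from about 400 to 850 mm from the base axis. Payload 4.5 kg.
Tool frame: the origin (TCP) lies midway between the tips of the shut fingers; the grasp point (between the pads) lies manip.pinch_z behind it (manip.pinch_z is the distance from the TCP to the grasp point, in mm); z points along the fingers, y is the line along which they close (so a half turn about z gives the same grasp; the last joint's range is limited). The gripper opens to 88 mm and grips with 3 to 60 N. Pads are 18 mm wide; open, the fingers measure 123 mm over their backs; the gripper's body (75 mm by 187 mm) begins 45 mm behind the grasp point.
Start: joints at [1.186, 0.689, -0.195, 1.565, 0.157, 0.902, -0.215], TCP at [254.196, -570.997, 238.743] pointing down, gripper open.
Joint ranges: [-3.01, 3.01], [-0.46, 2.08], [-1.47, 1.51], [0.13, 2.56], [-1, 4.14], [0.04, 2.09], [-2.66, 2.66]. Speed limits (rad/s): [2.57, 2.57, 3.14, 3.14, 3.14, 3.14, 3.14].

## Interface

Orientations are given as a rotation vector (axis times angle).
In Python, from cell import manip gives the robot as it stands.
- The arm moves only by the tool jog_arm, never from a script. Its argument "moves" is a list of rows, each an object with "hand": the closure, from -1 (fully open) to 1 (shut); "travel": the shift along the world's x, y, z scaled (see below), a list of three; "angular": the turn, a rotation vector about the world's x, y, z scaled (see below), a list of three. A call has 1 to 10 rows; each row is the pose to reach, as a shift and turn from the pose commanded when the call began; what a row does not reach only later rows make up. The controller multiplies each number of a shift by 0.2 m and each number of a turn by 30 degrees. A row lasts 1/12 s, in which the tool goes at most 41.7 mm and 7.16 degrees, less where a joint would pass 70% of its speed; a pose out of reach is approached as far as the arm can. A call with a number of a shift or a turn outside -1 to 1 is refused whole. A call with a gripper value outside its range is refused whole. The fingers move at their own pace and stop on an object; "force" is the grip in N (left out, the last holds). Time passes only in rows, so rows that repeat a pose let the fingers close. It gives the time, the measured TCP pose, the force, the opening and the grip force at its end, in the units of the state.
- manip.observe(): the state, without advancing time (a new reading comes with each control period).
- manip.snapshot(name): name is "scene" or "top" or "wrist"; returns a dict with "img" (384x512x3 uint8, blue, green, red), "vfov" (degrees; the focal length in pixels is half the picture's height over the tangent of half this angle, whatever the lens; pixels are square), "cx", "cy" (the principal point, pixels), "R" (3x3) and "t" (3): a world point X has camera coordinates R X + t; the wrist camera has in their place "hand_eye" (4x4, takes a point from camera to tool coordinates, whose origin is the TCP and whose axes are the flange's). Camera axes: x right, y down, z forward; pixel columns grow to the right and rows downward; lengths in mm; the calibration is good to about 2 mm. A picture is of the moment at which its call begins: read the wrist's pose just before it. There is no depth.
- manip.job_done(): hands the job in; it is judged then, once.
The state is a dict: "time_s": time; "q": joint angles; "dq": joint speeds; "joint_efforts": joint torques, N m; "position": TCP position; "tool_rot": TCP orientation; "ft_force": force on the tool from outside, world axes, zero at the start; "moment": the same for the moment, N m; "gripper_width": finger opening in mm; "grasp_force": force on a finger pad.
Only numpy, scipy, OpenCV 4.12 (cv2) and the standard library are available. Lean on these libraries where they do the work, as an engineer would, in place of code of your own. Each camera call takes 0.05 s, during which the arm holds its last target. There are 200 camera calls.

## Task

The two-well lead vial block on the bench has a self-closing sliding cover, locked shut by a cam lever. Swing the lever to free the cover, then slide the cover open against its spring to half travel, so that the first well is fully open while the second stays covered all along, and finish still holding the cover there, steady, for the colleague who will lift the vial out. Leave the lever swung free and do not disturb the things standing around the block.

Things in the scene. Friction and masses are not known exactly. Their poses are not given: they have to be found in the camera images.
- block: fixed cream lead block, 110 (its x) x 180 (its y) x 75 mm high, with rails 10.5 mm higher along both long sides; place and yaw vary. Origin: middle of its underside, on the bench; z up. The cover slides level along its y: shut at the -y end, opening towards +y. The cam lever is on its -x side, the spring tube on its +x side
- lever (a joint): angle of the cam lever, rad: 0 locked, pointing to the block's -y along its side; it swings level, clockwise seen from above, outwards over the block's -x side, to its stop at 1.75 (pointing about to -x). The cover is free above about 1.25; swing it past 1.4. Starts between 0 and 0.25. It stays where it is left; about 2 N at the knob turns it
- knob (a point): middle of the upright black knob at the lever's tip, at the height to grip, 118 mm above the bench: round, 18 mm thick, from 97 to 131 mm above the bench; 65 mm from the pivot. The lever arm below it is 12 mm wide, its top 97 mm above the bench
- lever_pivot (a point): the lever's vertical pivot axis, at (-42, -40) mm in the block's x, y, 92 mm above the bench
- cover (a joint): opening of the sliding cover, m: 0 shut, 0.036 half travel, 0.072 full. Lead plate 60 x 72 x 8 mm on top of the block. A spring pushes it shut: 4.3 N at shut, 1.65 N more per 10 mm, 10.2 N at half travel, plus about 1 N of friction; let go, it slides shut. The first well is fully bare from 0.031, the second begins to show at 0.041. Locked, it gives only 1 to 4 mm when pulled
- pull (a point): the cover's bar handle: level round steel bar, 12 mm thick, 56 mm long, on two posts 44 mm apart, 32 mm of free space under it. Origin: middle of the bar, 121 mm above the bench. Its x runs along the bar, its y is the cover's opening direction (the block's y). It moves with the cover: at (0, -40) mm in the block's x, y when shut, (0, -4) at half travel
- well_first (a point): mouth of the first well, 26 mm wide, to be open at the end: at (0, -58) mm in the block's x, y, 75 mm above the bench, under the cover when shut. A capped glass vial stands in it, its top 5 mm below the mouth
- well_second (a point): mouth of the second well, the same, at (0, -22) mm in the block's x, y, to stay covered
- tick_half (a point): engraved tick at half travel, the middle one of three (shut, half, full; 36 mm apart) on the +x rail, at (41, -37) mm in the block's x, y, 86 mm above the bench. The steel bracket at the cover's -y end (5 mm thick, with the rod that runs into the spring tube) stands over it at half travel
- spring_tube (a point): middle of the fixed spring tube on the +x rail: 16 mm thick, 85 mm long, along the block's y, its top 102 mm above the bench, at (43, 45) mm in the block's x, y
- pot: bystander: lead pot, 62 mm across, 100 mm high with its lid knob. Origin: middle of its underside
- bottle: bystander: white bottle, 64 mm across, 150 mm high. Origin: middle of its underside
- tongs: bystander: steel tongs, 260 mm long, 10 mm high, lying on the bench beyond the block (its +x side). Origin: on the bench under their middle
- basket: bystander: white open basket, 130 x 190 x 60 mm. Origin: middle of its underside

How it is judged:
By the outcome, as a careful person would: the job done as asked, in the order asked, and still so for the second after the job is handed in, while the arm keeps its last pose, push and grip.
It also fails if it takes over 51 s, if anything falls off the work surface, if the arm or the gripper's body presses on something with over 40 N, if the wrist force passes 120 N, or if a joint passes its speed limit or range.

## Working session

There is one attempt and no reset: what is moved stays moved. The work goes in short steps, Python scripts to look and compute and a tool call to move; the robot and the scene stay as the last step left them, time stands still between calls to the robot, and variables do not carry over. Pictures are saved under pics/ and viewed, at most 10 in all, crops included, and the job is handed in when it is done.

Besides the shell and the picture viewer there is one more tool, called after "Call:" as a command line: name --argument value ..., lists and objects as JSON in quotes. jog_arm: Moves the arm, as the interface text tells. Its arguments: {"type":"object","properties":{"moves":{"type":"array","items":{"type":"object","properties":{"hand":{"type":"number"},"travel":{"type":"array","items":{"type":"number","minimum":-1,"maximum":1}},"angular":{"type":"array","items":{"type":"number","minimum":-1,"maximum":1}}}}},"force":{"type":"number"}},"required":["moves"]}

```bash
mkdir -p pics; ls
cat > h.py <<'E'
import numpy as np,cv2
from cell import manip
def snap(n,f):
    s=manip.observe();d=manip.snapshot(n);cv2.imwrite('pics/'+f,d['img'])
    f_=192/np.tan(np.radians(d['vfov']/2));K=np.array([[f_,0,d['cx']],[0,f_,d['cy']],[0,0,1]])
    if 'R' in d: R=np.array(d['R']);t=np.array(d['t']).ravel()
    else:
        H=np.array(d['hand_eye']);T=np.eye(4);T[:3,:3]=cv2.Rodrigues(np.array(s['tool_rot'],float))[0];T[:3,3]=s['position']
        M=np.linalg.inv(T@H);R=M[:3,:3];t=M[:3,3]
    np.savez('pics/'+f+'.npz',K=K,R=R,t=t)
def px2w(f,u,v,z):
    c=np.load('pics/'+f+'.npz');r=c['R'].T@np.linalg.inv(c['K'])@[u,v,1];o=-c['R'].T@c['t']
    return o+r*(z-o[2])/r[2]
def w2px(f,X):
    c=np.load('pics/'+f+'.npz');p=c['K']@(c['R']@np.array(X)+c['t']);return p[:2]/p[2]
E
python3 - <<'E'
from h import *
snap('top','top1.png');snap('scene','sc1.png')
print(manip.observe(),manip.pinch_z)
E
```

```text
pics
{'time_s': 0.1, 'q': array([ 1.18579046,  0.68986368, -0.19448245,  1.56622277,  0.157307  ,
        0.90250093, -0.21510491]), 'dq': array([-0.00043433, -0.00148975, -0.00088315, -0.00119962, -0.00108221,
        0.00074773, -0.00038609]), 'joint_efforts': array([-3.27907299e-03, -5.28497601e+01, -1.27123062e+00, -1.53837454e+01,
       -5.25057432e-02,  2.04856748e-03,  5.53617645e-05]), 'position': array([ 253.88210684, -570.50335091,  238.0166185 ]), 'tool_rot': array([-3.07145079e+00, -6.52811140e-01,  7.52110142e-04]), 'ft_force': array([ 0.30870432, -0.67653107,  0.17494336]), 'moment': array([0.01704741, 0.02292701, 0.01003216]), 'grasp_force': 0.0, 'gripper_width': 88.65074467017142} 18.700000000000003
```

View pics/top1.png

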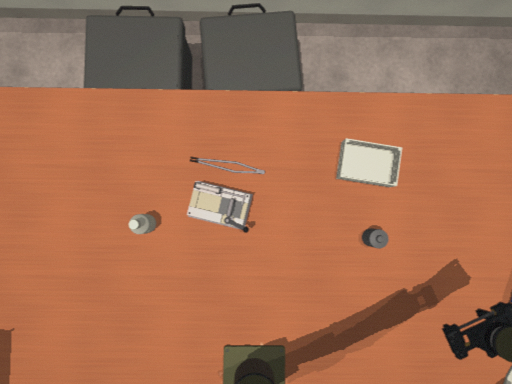

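View pics/sc1.png

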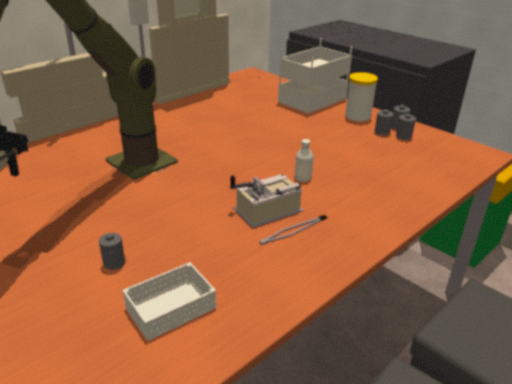

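The top view has the block at about (220,206), with the lever knob near (245,229), tongs at (228,165), pot at (375,238) and bottle at (141,223). The block's +y points image left, roughly world +y. I'll enlarge the block to measure it.

Run:
```python
from h import *
i=cv2.imread('pics/top1.png')[170:245,175:275]
cv2.imwrite('pics/c1.png',cv2.resize(i,None,fx=8,fy=8,interpolation=cv2.INTER_CUBIC))
for p in [(220,206),(245,229)]: print(px2w('top1.png',*p,90))
```

```text
[565.31920821 113.70907633  90.        ]
[492.98673725  33.59192496  90.        ]
```

View pics/c1.png

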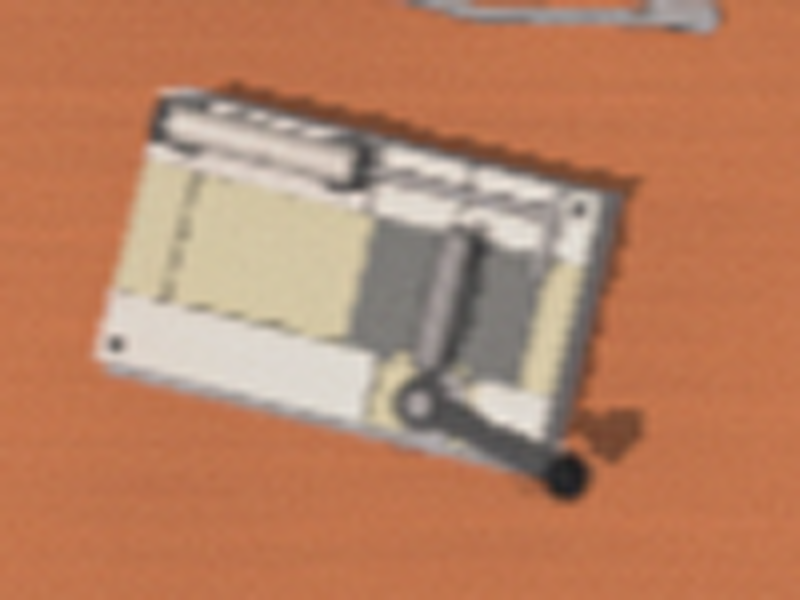

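The crop shows the rail corners at about (160,92), (618,195) and (98,360), the pivot at (418,402), the knob at (567,474), and the bar from (463,238) to (433,362). Next I'll fit the block pose.

```bash
cat >> h.py <<'E'
from scipy.optimize import least_squares
def bw(p,X): # block->world
    c,s=np.cos(p[2]),np.sin(p[2]);return np.array([p[0]+c*X[0]-s*X[1],p[1]+s*X[0]+c*X[1],X[2]])
def fit(f,obs,p0):
    g=lambda p:np.concatenate([w2px(f,bw(p,X))-u for u,X in obs])
    r=least_squares(g,p0,x_scale=[10,10,.1],loss='soft_l1');return r.x,r.fun.reshape(-1,2)
E
python3 - <<'E'
from h import *
C=lambda u,v:np.array([175+(u+.5)/8-.5,170+(v+.5)/8-.5])
o=[(C(160,92),(55,90,85.5)),(C(618,195),(55,-90,85.5)),(C(98,360),(-55,90,85.5)),(C(418,402),(-42,-40,102)),(C(448,300),(0,-40,127))]
p,r=fit('top1.png',o,[565,113,-.2]);print(p,r.round(1))
k=px2w('top1.png',*C(567,474),131);print(k)
pv=bw(p,(-42,-40,92));d=k-pv;print(pv,np.hypot(*d[:2]))
a=np.arctan2(d[1],d[0]);print('lever',(-np.pi/2+p[2])-a)
for t in (0,.5,1,1.5,1.65):
  b=-np.pi/2+p[2]-t;print(t,pv[:2]+65*np.array([np.cos(b),np.sin(b)]))
for n in((0,-40,121),(0,-4,121)):print(bw(p,n))
for q in((375,238),(141,223)):print(px2w('top1.png',*q,80))
E
```

```text
[ 5.71001325e+02  1.18619947e+02 -2.25080904e-01] [[ 0.7 -0. ]
 [-1.8  0.1]
 [ 0.2 -0. ]
 [ 0.6  0.2]
 [-0.4 -0.2]]
[495.08609696  31.95213099 131.        ]
[521.13332209  89.00268476  92.        ] 62.715417735354805
lever 0.2032181641611326
0 [506.6262824   25.64224127]
0.5 [478.02558228  40.35370975]
1 [459.97916031  66.97614401]
1.5 [456.90540996  98.99144365]
1.65 [459.11932166 108.4773799 ]
[562.07391634  79.62890526 121.        ]
[570.10858448 114.7208432  121.        ]
[ 466.58111271 -384.66873052   80.        ]
[509.43156197 365.01540522  80.        ]
```

Call:
jog_arm --moves '[{"hand": -1, "travel": [0.4, 1, 0], "angular": [0, 0, 0.48]}, {"hand": -1, "travel": [0.4, 1, 0], "angular": [0, 0, 0.48]}, {"hand": -1, "travel": [0.4, 1, 0], "angular": [0, 0, 0.48]}, {"hand": -1, "travel": [0.4, 1, 0], "angular": [0, 0, 0.48]}, {"hand": -1, "travel": [0.4, 1, 0], "angular": [0, 0, 0.48]}, {"hand": -1, "travel": [0.4, 1, 0], "angular": [0, 0, 0.48]}]'

```text
time_s: 0.6
position: [337.2, -363.3, 238.8]
tool_rot: [-2.957, -1.047, -0.004]
ft_force: [-1.2, 0.6, -0.2]
gripper_width: 88.5
grasp_force: 0.0
```

Call:
jog_arm --moves '[{"hand": -1, "travel": [0.4, 1, 0], "angular": [0, 0, 0.48]}, {"hand": -1, "travel": [0.4, 1, 0], "angular": [0, 0, 0.48]}, {"hand": -1, "travel": [0.4, 1, 0], "angular": [0, 0, 0.48]}, {"hand": -1, "travel": [0.4, 1, 0], "angular": [0, 0, 0.48]}, {"hand": -1, "travel": [0.4, 1, 0], "angular": [0, 0, 0.48]}, {"hand": -1, "travel": [0.4, 1, 0], "angular": [0, 0, 0.48]}]'

```text
time_s: 1.1
position: [417.4, -163.5, 239.1]
tool_rot: [-2.804, -1.412, -0.007]
ft_force: [0.0, 0.4, -0.3]
gripper_width: 88.3
grasp_force: 0.0
```

Call:
jog_arm --moves '[{"hand": -1, "travel": [0.4, 1, 0], "angular": [0, 0, 0.48]}, {"hand": -1, "travel": [0.4, 1, 0], "angular": [0, 0, 0.48]}, {"hand": -1, "travel": [0.4, 1, 0], "angular": [0, 0, 0.48]}, {"hand": -1, "travel": [0.4, 1, 0], "angular": [0, 0, 0.48]}, {"hand": -1, "travel": [0.4, 1, 0], "angular": [0, 0, 0.48]}, {"hand": -1, "travel": [0.4, 1, 0], "angular": [0, 0, 0.48]}, {"hand": -1, "travel": [0.4, 1, 0], "angular": [0, 0, 0.48]}, {"hand": -1, "travel": [0.4, 1, 0], "angular": [0, 0, 0.48]}]'

```text
time_s: 1.77
position: [493.7, 28.2, 238.3]
tool_rot: [2.616, 1.739, -0.003]
ft_force: [0.1, -1.2, 0.1]
gripper_width: 88.3
grasp_force: 0.0
```

Run:
```python
from h import *
snap('wrist','w1.png');s=manip.observe();print(s)
R=cv2.Rodrigues(s['tool_rot'])[0];print(R.round(3))
print(w2px('w1.png',(495,32,131)),w2px('w1.png',(521,89,102)))
```

```text
{'time_s': 1.8167, 'q': array([ 0.08078799,  0.53592368, -0.35533546,  1.94562872,  0.2782869 ,
        0.70934917, -0.84175854]), 'dq': array([ 0.02344095, -0.00572498,  0.0110035 ,  0.00913455, -0.0021419 ,
       -0.00280509, -0.0030165 ]), 'joint_efforts': array([-1.41383942e+00, -4.16370249e+01, -3.01340751e+00, -1.27533594e+01,
       -9.02368035e-02, -1.16647817e-01,  1.73923367e-03]), 'position': array([493.36677144,  26.97031345, 238.32966451]), 'tool_rot': array([ 2.6179429 ,  1.73576681, -0.00376381]), 'ft_force': array([-0.55845962, -0.49440454,  0.57254138]), 'moment': array([-0.12218717, -0.07243537,  0.00353428]), 'grasp_force': 0.0, 'gripper_width': 88.29662158850286}
[[ 0.389  0.921 -0.002]
 [ 0.921 -0.389 -0.002]
 [-0.002 -0.001 -1.   ]]
[254.913995  186.1971085] [256.89085955 112.94665147]
```

View pics/w1.png

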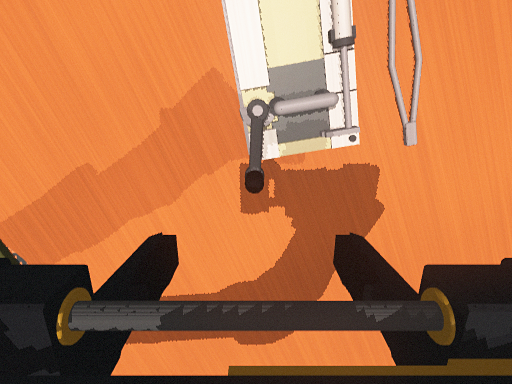

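The wrist view shows the knob top at (254,181), pivot at (258,110), bar from (272,107) to (338,100), and the rail corner at (359,144). I'll refine the pose from these.

Run:
```python
from h import *
o=[((258,110),(-42,-40,104)),((305,103.5),(0,-40,127)),((359,144),(55,-90,85.5)),((346,22),(43,14,102)),((357,96),(55,-47,85.5))]
p,r=fit('w1.png',o[:3],[571,118,-.225]);print(p,r.round(1))
k=px2w('w1.png',254.3,181,131);pv=bw(p,(-42,-40,92));d=k-pv;print(k,pv,np.hypot(*d[:2]),-np.pi/2+p[2]-np.arctan2(d[1],d[0]))
```

```text
[ 5.72592709e+02  1.20108607e+02 -2.39625278e-01] [[-0.7  0.2]
 [ 1.6 -0. ]
 [-0.4 -0.2]]
[496.39934101  36.74227617 131.        ] [522.29923099  91.21974973  92.        ] 60.3208042581305 0.20416882171697393
```

Call:
jog_arm --force 10 --moves '[{"hand": -0.4, "travel": [0.005, 0.02, -0.2], "angular": [0, 0, 0]}, {"hand": -0.4, "travel": [0.005, 0.02, -0.4], "angular": [0, 0, 0]}, {"hand": -0.4, "travel": [0.005, 0.02, -0.55], "angular": [0, 0, 0]}, {"hand": -0.4, "travel": [0.005, 0.02, -0.68], "angular": [0, 0, 0]}, {"hand": -0.4, "travel": [0.005, 0.02, -0.68], "angular": [0, 0, 0]}, {"hand": 1, "travel": [0.005, 0.02, -0.68], "angular": [0, 0, 0]}, {"hand": 1, "travel": [0.005, 0.02, -0.68], "angular": [0, 0, 0]}, {"hand": 1, "travel": [0.005, 0.02, -0.68], "angular": [0, 0, 0]}, {"hand": 1, "travel": [0.005, 0.02, -0.68], "angular": [0, 0, 0]}, {"hand": 1, "travel": [0.005, 0.02, -0.68], "angular": [0, 0, 0]}]'

```text
time_s: 2.65
position: [496.0, 32.8, 104.0]
tool_rot: [2.616, 1.737, 0.004]
ft_force: [0.0, 0.1, 0.4]
gripper_width: 30.3
grasp_force: 0.0
```

Call:
jog_arm --moves '[{"hand": 1, "travel": [0, 0, -0.01], "angular": [0, 0, 0]}, {"hand": 1, "travel": [0, 0, -0.01], "angular": [0, 0, 0]}, {"hand": 1, "travel": [0, 0, -0.01], "angular": [0, 0, 0]}, {"hand": 1, "travel": [0, 0, -0.01], "angular": [0, 0, 0]}]'

```text
time_s: 2.98
position: [495.1, 33.0, 101.0]
tool_rot: [2.616, 1.739, -0.0]
ft_force: [-1.8, 0.5, 4.1]
gripper_width: 17.2
grasp_force: 10.0
```

Run:
```python
from h import *
s=manip.observe();print(s['position'],s['gripper_width'],s['grasp_force'],s['ft_force'])
pv=np.array([521.8,90.3]);k=np.array([495.3,32.5]);d=k-pv;print(np.hypot(*d));d*=65/np.hypot(*d)
for a in np.arange(0,1.46,.1225):
  c,s=np.cos(-a),np.sin(-a);e=np.array([c*d[0]-s*d[1],s*d[0]+c*d[1]])-d;print(a.round(3),e.round(1),(e/200).round(3),(-np.degrees(a)/30).round(2))
```

```text
[495.07850769  33.02925668 100.9601223 ] 17.21258186011532 10.000277038780041 [-1.77569415  0.51639397  4.06333948]
63.585297042633975
0.0 [0. 0.] [0. 0.] -0.0
0.122 [-7.   3.8] [-0.035  0.019] -0.23
0.245 [-13.5   8.3] [-0.068  0.042] -0.47
0.368 [-19.4  13.7] [-0.097  0.068] -0.7
0.49 [-24.6  19.7] [-0.123  0.099] -0.94
0.612 [-29.   26.3] [-0.145  0.132] -1.17
0.735 [-32.6  33.4] [-0.163  0.167] -1.4
0.857 [-35.3  40.9] [-0.177  0.205] -1.64
0.98 [-37.1  48.7] [-0.185  0.243] -1.87
1.102 [-37.9  56.6] [-0.189  0.283] -2.11
1.225 [-37.7  64.5] [-0.188  0.323] -2.34
1.348 [-36.5  72.4] [-0.183  0.362] -2.57
```

Call:
jog_arm --moves '[{"hand": 1, "travel": [-0.035, 0.019, 0], "angular": [0, 0, -0.23]}, {"hand": 1, "travel": [-0.068, 0.042, 0], "angular": [0, 0, -0.47]}, {"hand": 1, "travel": [-0.097, 0.068, 0], "angular": [0, 0, -0.7]}, {"hand": 1, "travel": [-0.123, 0.099, 0], "angular": [0, 0, -0.94]}, {"hand": 1, "travel": [-0.123, 0.099, 0], "angular": [0, 0, -0.94]}]'

```text
time_s: 3.4
position: [470.3, 53.5, 101.0]
tool_rot: [2.962, 1.045, 0.0]
ft_force: [0.4, -0.1, 4.2]
gripper_width: 17.1
grasp_force: 10.0
```

Call:
jog_arm --moves '[{"hand": 1, "travel": [-0.022, 0.033, 0], "angular": [0, 0, -0.23]}, {"hand": 1, "travel": [-0.04, 0.068, 0], "angular": [0, 0, -0.47]}, {"hand": 1, "travel": [-0.053, 0.106, 0], "angular": [0, 0, -0.7]}, {"hand": 1, "travel": [-0.062, 0.145, 0], "angular": [0, 0, -0.94]}, {"hand": 1, "travel": [-0.062, 0.145, 0], "angular": [0, 0, -0.94]}]'

```text
time_s: 3.82
position: [458.6, 82.6, 100.9]
tool_rot: [3.127, 0.297, 0.001]
ft_force: [-0.0, -0.8, 4.1]
gripper_width: 17.3
grasp_force: 10.0
```

Call:
jog_arm --moves '[{"hand": 1, "travel": [-0.004, 0.04, 0], "angular": [0, 0, -0.23]}, {"hand": 1, "travel": [-0.003, 0.079, 0], "angular": [0, 0, -0.47]}, {"hand": 1, "travel": [0.003, 0.118, 0], "angular": [0, 0, -0.7]}, {"hand": 1, "travel": [0.009, 0.141, 0], "angular": [0, 0, -0.84]}, {"hand": 1, "travel": [0.009, 0.141, 0], "angular": [0, 0, -0.84]}]'

```text
time_s: 4.23
position: [461.2, 110.1, 100.9]
tool_rot: [-3.117, 0.388, -0.003]
ft_force: [0.5, -0.7, 3.9]
gripper_width: 17.3
grasp_force: 10.0
```

Call:
jog_arm --moves '[{"hand": -0.3, "travel": [0, 0, 0], "angular": [0, 0, 0]}, {"hand": -0.3, "travel": [0, 0, 0], "angular": [0, 0, 0]}, {"hand": -0.3, "travel": [0, 0, 0], "angular": [0, 0, 0]}, {"hand": -0.3, "travel": [0, 0, 0], "angular": [0, 0, 0]}, {"hand": -0.3, "travel": [0, 0, 0.2], "angular": [0, 0, 0]}, {"hand": -0.3, "travel": [0, 0, 0.4], "angular": [0, 0, 0]}, {"hand": -0.3, "travel": [0.2, -0.06, 0.4], "angular": [0, 0, 0]}, {"hand": -0.3, "travel": [0.4, -0.1, 0.4], "angular": [0, 0, 0]}, {"hand": -0.3, "travel": [0.51, -0.145, 0.4], "angular": [0, 0, 0]}, {"hand": -0.3, "travel": [0.51, -0.145, 0.4], "angular": [0, 0, 0]}]'

```text
time_s: 5.07
position: [567.4, 78.0, 181.3]
tool_rot: [3.115, -0.398, 0.011]
ft_force: [0.7, 0.3, 0.4]
gripper_width: 57.3
grasp_force: 0.0
```

Run:
```python
from h import *
snap('wrist','w2.png');snap('top','t2.png');s=manip.observe();print(s['position'],s['gripper_width'])
i=cv2.imread('pics/t2.png')[170:245,175:275]
i=cv2.resize(i,None,fx=5,fy=5,interpolation=cv2.INTER_CUBIC)[:,:280]
w=cv2.imread('pics/w2.png');c=np.zeros((384,792,3),np.uint8);c[:,:512]=w;c[:375,512:]=i;cv2.imwrite('pics/v2.png',c)
print(w2px('w2.png',(563,81,127)))
```

```text
[561.65220842  80.251698   180.20566218] 57.383217736375705
[254.26733621 219.18859104]
```

View pics/v2.png

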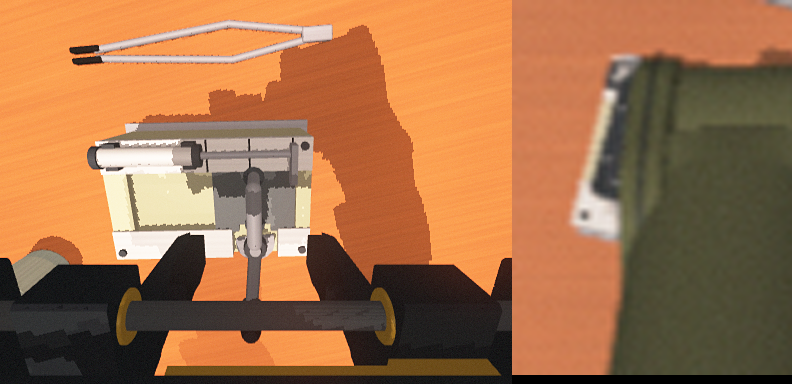

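The lever now points along the block's −x. The bar runs from its far end at (253,168) to about (255,245), centred laterally between the fingers. I'll check its position along x.

Run:
```python
from h import *
o=[((253,172),(28,-40,121)),((305,146),(48.5,-83.5,85.5)),((302,250),(-48.5,-83.5,85.5)),((123,253),(-48.5,83.5,85.5)),((314,137),(55,-90,85.5)),((95,141),(55,90,85.5))]
for u,X in o: print(u,w2px('w2.png',bw([571.8,119.4,-.235],X)))
p,r=fit('w2.png',[o[0]]+o[4:],[571.8,119.4,-.235]);print(p,r.round(1),bw(p,(0,-40,0)),bw(p,(0,-4,0)))
```

```text
(253, 172) [254.32320963 181.34066919]
(305, 146) [306.3747649  144.87379468]
(302, 250) [302.88777473 249.14398351]
(123, 253) [124.03478137 252.36711309]
(314, 137) [314.54868233 136.80451669]
(95, 141) [ 96.40341705 141.2054156 ]
[ 5.72621297e+02  1.20006331e+02 -2.33368259e-01] [[ 0.2  8.4]
 [-0.5 -1.2]
 [ 0.2 -0.4]] [563.37106549  81.09061129   0.        ] [571.69627375 116.11475878   0.        ]
```

Call:
jog_arm --force 35 --moves '[{"hand": -0.3, "travel": [0.008, 0.005, -0.18], "angular": [0, 0, 0.03]}, {"hand": -0.3, "travel": [0.008, 0.005, -0.34], "angular": [0, 0, 0.03]}, {"hand": -0.3, "travel": [0.008, 0.005, -0.39], "angular": [0, 0, 0.03]}, {"hand": -0.3, "travel": [0.008, 0.005, -0.39], "angular": [0, 0, 0.03]}, {"hand": 1, "travel": [0.008, 0.005, -0.39], "angular": [0, 0, 0.03]}, {"hand": 1, "travel": [0.008, 0.005, -0.39], "angular": [0, 0, 0.03]}, {"hand": 1, "travel": [0.008, 0.005, -0.39], "angular": [0, 0, 0.03]}, {"hand": 1, "travel": [0.008, 0.005, -0.39], "angular": [0, 0, 0.03]}, {"hand": 1, "travel": [0.008, 0.005, -0.39], "angular": [0, 0, 0.03]}, {"hand": 1, "travel": [0.008, 0.005, -0.39], "angular": [0, 0, 0.03]}]'

```text
time_s: 6.0
position: [563.9, 82.1, 103.4]
tool_rot: [-3.12, 0.369, -0.002]
ft_force: [0.4, -0.0, 0.1]
gripper_width: 19.5
grasp_force: 0.0
```

Call:
jog_arm --moves '[{"hand": 1, "travel": [0, 0, 0], "angular": [0, 0, 0]}, {"hand": 1, "travel": [0, 0, 0], "angular": [0, 0, 0]}, {"hand": 1, "travel": [0, 0, 0], "angular": [0, 0, 0]}]'

```text
time_s: 6.25
position: [563.5, 80.7, 103.0]
tool_rot: [3.118, -0.371, -0.0]
ft_force: [-0.9, -3.8, 4.7]
gripper_width: 10.0
grasp_force: 34.6
```

Call:
jog_arm --moves '[{"hand": 1, "travel": [0.01, 0.042, 0], "angular": [0, 0, 0]}, {"hand": 1, "travel": [0.02, 0.083, 0], "angular": [0, 0, 0]}, {"hand": 1, "travel": [0.029, 0.122, 0], "angular": [0, 0, 0]}, {"hand": 1, "travel": [0.038, 0.16, 0], "angular": [0, 0, 0]}, {"hand": 1, "travel": [0.04, 0.17, 0], "angular": [0, 0, 0]}, {"hand": 1, "travel": [0.04, 0.17, 0], "angular": [0, 0, 0]}, {"hand": 1, "travel": [0.04, 0.17, 0], "angular": [0, 0, 0]}, {"hand": 1, "travel": [0.04, 0.17, 0], "angular": [0, 0, 0]}]'

```text
time_s: 6.92
position: [570.8, 112.0, 103.0]
tool_rot: [3.114, -0.373, -0.002]
ft_force: [-2.8, -9.2, 6.3]
gripper_width: 10.4
grasp_force: 34.3
```

Run:
```python
from h import *
snap('wrist','w3.png');s=manip.observe();print(s['position'],s['gripper_width'],s['grasp_force'],s['ft_force'])
p=[572.6,120,-.233];d=s['position'][:2]-bw(p,(0,-40,0))[:2]
print('open',d@[.231,.973],'lat',d@[.973,-.231])
for X in((41,-37,85.5),(41,-73,85.5),(30,-36,95)):print(X,w2px('w3.png',bw(p,X)))
i=cv2.imread('pics/w3.png');cv2.imwrite('pics/v3.png',cv2.resize(i[90:290,80:340],None,fx=3,fy=3,interpolation=cv2.INTER_CUBIC))
```

```text
[570.82621558 111.88946132 102.98858384] 10.362926825653727 34.341745376586914 [-1.68286318 -9.3908768   6.192063  ]
open 31.700501443755265 lat 0.1438551236240919
(41, -37, 85.5) [306.22972754 170.6264387 ]
(41, -73, 85.5) [368.49733469 170.14117205]
(30, -36, 95) [306.38976536 193.96363831]
```

View pics/v3.png

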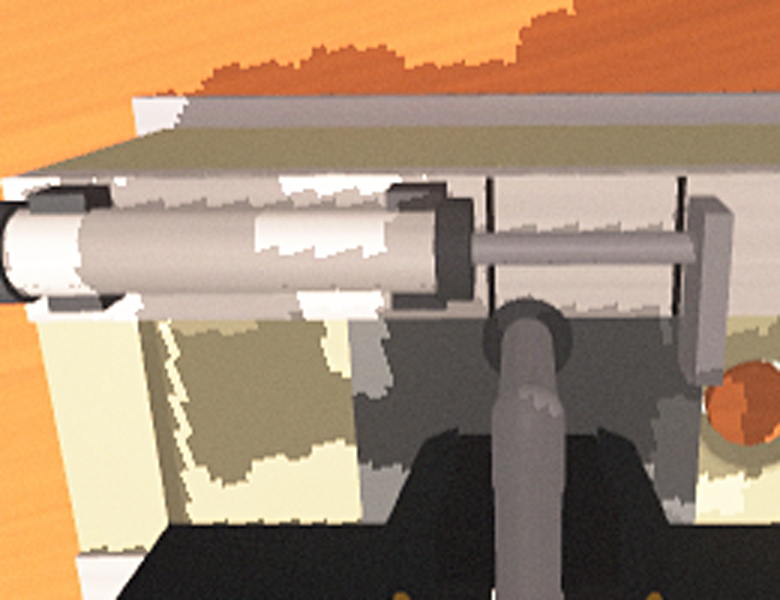

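The half tick is at crop x≈680 with the bracket at 690–732, just right of it. The first well is partly visible at (745,400). The cover's edges are at crop x≈358 and 700.

Run:
```python
from h import *
p=[572.6,120,-.233]
def b(u,v,z):
    w=px2w('w3.png',80+u/3,90+v/3,z)-bw(p,(0,0,0));c,s=np.cos(p[2]),np.sin(p[2]);return np.round([c*w[0]+s*w[1],-s*w[0]+c*w[1]],1)
print('cover -y',b(702,440,83)[1]+76,'cover +y',b(355,440,83)[1]+4, b(702,440,83))
print('ticks',b(680,260,85.5),b(490,260,85.5))
for z in(86,95,102,107):print('bracket',z,b(690,197,z),b(725,197,z),b(733,215,z),b(686,380,z),b(722,380,z))
```

```text
cover -y 31.6 cover +y 32.6 [ -2.7 -44.4]
ticks [ 37.4 -37.4] [37.7 -0.6]
bracket 86 [ 49.8 -38.6] [ 49.8 -45.2] [ 46.3 -47. ] [ 12.4 -39.8] [ 12.3 -47.1]
bracket 95 [ 51.6 -36.9] [ 51.6 -43.1] [ 48.3 -44.8] [ 16.2 -38. ] [ 16.2 -44.9]
bracket 102 [ 53.  -35.5] [ 53.  -41.5] [ 49.9 -43.1] [ 19.2 -36.6] [ 19.2 -43.1]
bracket 107 [ 54.  -34.6] [ 54.  -40.3] [ 51.  -41.9] [ 21.4 -35.6] [ 21.3 -41.9]
```

Call:
jog_arm --moves '[{"hand": 1, "travel": [0.002, 0.01, 0], "angular": [0, 0, 0]}, {"hand": 1, "travel": [0.005, 0.021, 0], "angular": [0, 0, 0]}, {"hand": 1, "travel": [0.005, 0.021, 0], "angular": [0, 0, 0]}, {"hand": 1, "travel": [0.005, 0.021, 0], "angular": [0, 0, 0]}, {"hand": 1, "travel": [0.005, 0.021, 0], "angular": [0, 0, 0]}, {"hand": 1, "travel": [0.005, 0.021, 0], "angular": [0, 0, 0]}]'

```text
time_s: 7.47
position: [571.6, 115.2, 103.0]
tool_rot: [3.113, -0.374, -0.003]
ft_force: [-2.3, -9.7, 7.2]
gripper_width: 10.6
grasp_force: 34.1
```

Run:
```python
from h import *
snap('wrist','w4.png');s=manip.observe();print(s['position'],s['gripper_width'],s['grasp_force'],s['ft_force'],s['time_s'])
p=[572.6,120,-.233];d=s['position'][:2]-bw(p,(0,-40,0))[:2]
print('open',d@[.231,.973])
i=cv2.imread('pics/w4.png');cv2.imwrite('pics/v4.png',cv2.resize(i[90:290,80:340],None,fx=3,fy=3,interpolation=cv2.INTER_CUBIC))
```

```text
[571.62241638 115.19052041 103.02063769] 10.231800738298599 34.05130282044411 [-4.01164063 -9.6593419   7.03556128] 7.5167
open 35.096354324870134
```

View pics/v4.png

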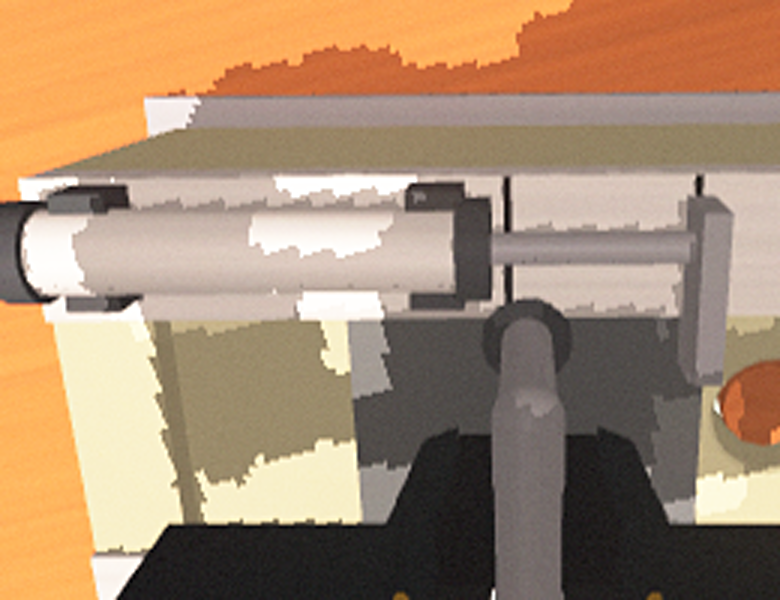

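The bracket now covers the half tick at (699,190), and the well mouth is clear of the cover edge. I'll nudge it slightly and check that it holds steady.

Call:
jog_arm --moves '[{"hand": 1, "travel": [0.001, 0.004, 0], "angular": [0, 0, 0]}, {"hand": 1, "travel": [0.001, 0.004, 0], "angular": [0, 0, 0]}, {"hand": 1, "travel": [0.001, 0.004, 0], "angular": [0, 0, 0]}, {"hand": 1, "travel": [0.001, 0.004, 0], "angular": [0, 0, 0]}, {"hand": 1, "travel": [0.001, 0.004, 0], "angular": [0, 0, 0]}, {"hand": 1, "travel": [0.001, 0.004, 0], "angular": [0, 0, 0]}, {"hand": 1, "travel": [0.001, 0.004, 0], "angular": [0, 0, 0]}, {"hand": 1, "travel": [0.001, 0.004, 0], "angular": [0, 0, 0]}, {"hand": 1, "travel": [0.001, 0.004, 0], "angular": [0, 0, 0]}, {"hand": 1, "travel": [0.001, 0.004, 0], "angular": [0, 0, 0]}]'

```text
time_s: 8.35
position: [571.8, 115.9, 103.0]
tool_rot: [3.113, -0.374, -0.003]
ft_force: [-2.6, -10.9, 7.2]
gripper_width: 10.4
grasp_force: 34.0
```

Run:
```python
from h import *
s=manip.observe();d=s['position'][:2]-bw([572.6,120,-.233],(0,-40,0))[:2];o=d@[.231,.973]
print(o,s['grasp_force'],abs(s['dq']).max())
if 33.5<o<38: print(manip.job_done())
```

```text
35.774074456499136 34.042832404375076 0.004030867347626143
the job is handed in; nothing more can be done
None
```

I swung the lever free to about 1.65 rad and slid the cover open to about 35.8 mm. The arm still held it there, steady, when I handed the job in at about 8.4 s; the first well is open and nothing around the block was touched.

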